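# Start a large coffee

### The job

Start a large coffee: stand the mug gently on the coffee machine's drip tray, centred under the spout, let go of it, and slide the spout down until its outlets are about a centimetre above the rim, without letting it touch or dip into the mug. Then, on the sloping panel under the cup plate, press fully and release, one at a time, the power key (round, far left), the large-cup key (tall, third from the left) and the start key (wide with round ends, far right). Do not press the small-cup key (second from the left), and leave the bowl, teaspoon and tomato where they are.

Things in the scene. Friction and masses are not known exactly. Their poses are not given: they have to be found in the camera images.
- machine: Coffee machine, fixed, black and steel, 230 mm wide (y), 345 mm deep, 350 mm high. Origin on the worktop, midway across; x points to its back, y to its left seen from the front, z up. Foot and drip tray begin at x = -190 mm. The brew head hangs over the back of the tray: front face at x = -100 mm, z = 150 to 205 mm; above it a panel with four keys rises backwards at 40 degrees.
- plate_edge (a point): Middle of the lower front edge of the cup plate (68 mm in front of the machine's origin, 320 mm above the worktop; plate 12 mm thick, 236 mm wide, a glass cup on it). The plate overhangs the keys, so they cannot be reached from straight above, only along the panel's normal (40 degrees from vertical) or nearly so. Axes as the machine's.
- tray_center (a point): Point on the top of the drip tray's grille (25 mm above the worktop) straight below the spout. The grille is flat, 150 mm deep (63 mm forwards, 87 mm backwards of this point) and 216 mm wide; axes as the machine's.
- spout (a joint): The spout slides vertically on the front face of the brew head and stays where it is left (friction 3.5 N). 0 is fully up, with the outlets 160 mm above the worktop; it grows downwards, in m, to 0.045. It starts between 0 and 0.012.
- spout_outlet (a point): Middle between the two outlet mouths at the bottom of the spout, 124 mm in front of the machine's origin; moves with the spout; axes as the machine's.
- spout_top (a point): Middle of the spout's flat top, 44 mm above its outlets. The spout's block is 46 mm deep, 62 mm wide and 30 mm high (14 to 44 mm above the outlets), standing in front of the brew head; it can be pushed down on this top.
- key_power (a joint): Power key: round, 30 mm across, far left (+y) of the four. Reads 0 when up, 0.005 when fully pressed. It counts as pressed from 0.0035; its spring pushes back with 1.8 N at the top and 4.1 N at the bottom of its 5 mm travel, along the panel's normal.
- key_small (a joint): Small-cup key: nearly square, 24 mm wide and 22 mm tall, second from the left. Reads 0 when up, 0.005 when fully pressed. It counts as pressed from 0.0035; its spring pushes back with 1.8 N at the top and 4.1 N at the bottom of its 5 mm travel, along the panel's normal.
- key_large (a joint): Large-cup key: 24 mm wide and 40 mm tall up the slope, third from the left. Reads 0 when up, 0.005 when fully pressed. It counts as pressed from 0.0035; its spring pushes back with 1.8 N at the top and 4.1 N at the bottom of its 5 mm travel, along the panel's normal.
- key_start (a joint): Start key: 40 mm wide with round ends, 26 mm tall, far right (-y) of the four. Reads 0 when up, 0.005 when fully pressed. It counts as pressed from 0.0035; its spring pushes back with 1.8 N at the top and 4.1 N at the bottom of its 5 mm travel, along the panel's normal.
- key_power_top (a point): Middle of the top face of the power key, which stands 8 mm proud of the panel when up. z points out of the panel along its normal (tilted 40 degrees from vertical towards the machine's front), x up the slope, y to the left as seen from the front.
- key_small_top (a point): Middle of the top face of the small-cup key, which stands 8 mm proud of the panel when up. z points out of the panel along its normal (tilted 40 degrees from vertical towards the machine's front), x up the slope, y to the left as seen from the front.
- key_large_top (a point): Middle of the top face of the large-cup key, which stands 8 mm proud of the panel when up. z points out of the panel along its normal (tilted 40 degrees from vertical towards the machine's front), x up the slope, y to the left as seen from the front.
- key_start_top (a point): Middle of the top face of the start key, which stands 8 mm proud of the panel when up. z points out of the panel along its normal (tilted 40 degrees from vertical towards the machine's front), x up the slope, y to the left as seen from the front.
- mug: White empty mug with small leaf sprigs, 92 mm across, 95 mm high, loose, about 0.2 kg (varies). Origin on its underside, 16.5 mm off the cup's axis towards the handle; z up; the handle points along -y and reaches to y = -63 mm, from z = 12 to 86 mm. It starts upright on the worktop to the left or the right of the machine, its handle roughly towards the robot.
- mug_rim (a point): Middle of the mug's mouth, on the cup's axis (y = 16.5 mm in the mug's frame), 95 mm above its foot; axes as the mug's.
- mug_handle (a point): Point in the upper part of the handle, 66.5 mm from the cup's axis and 70 mm above its foot; here the handle is up to 30 mm thick along the mug's x. The cup's wall is 20 mm further in (+y). Held here the mug hangs to one side of the grip: grip it firmly, 40 to 60 N, or it may swing. Axes as the mug's.
- bowl: Green bowl, 130 mm across, 66 mm high, loose; origin at the centre of its underside. It stands on the side of the machine where the mug does not.
- teaspoon: Teaspoon with a red handle, 132 mm long, 11 mm high, lying loose in front of the machine; origin at the middle of its underside, long axis along x.
- tomato: Tomato, 62 mm across, loose, far right; origin at the centre of its underside.

How it is judged:
By the outcome, as a careful person would: the job done as asked, in the order asked, and still so for the second after the job is handed in, with the robot touching nothing.
It also fails if it takes over 67 s, if anything falls off the work surface, if the arm or the gripper's body presses on something with over 40 N, if the wrist force passes 120 N, or if a joint passes its speed limit or range.

### The arm

A 6-joint arm with a two-finger parallel gripper is mounted at the origin on a cart in front of the work surface, level with it; the furniture and walls round the work are solid. World frame = base frame: x ahead of the robot, y to its left, z up, the work surface at z = 0. Lengths are in m, angles in rad, forces in N, time in s.
With the tool pointing down it reaches from about 0.3 to 0.825 m from the base axis. Payload 5.4 kg.
Tool frame: the origin (TCP) lies at the very end of the fingers, on their centre line; the grasp point (between the pads) lies arm.pinch_z behind it (arm.pinch_z is the distance from the TCP to the grasp point, in m); z points along the fingers, y is the line along which they close (so a half turn about z gives the same grasp; the last joint's range is limited). The gripper opens to 92 mm and grips with 3 to 60 N. Pads are 20 mm wide; open, the fingers measure 128 mm over their backs; the gripper's body (75 mm by 189 mm) begins 69 mm behind the grasp point.
Start: joints at [1.005, 0.158, 1.597, -0, 1.386, -0.21], TCP at [0.2, 0.539, 0.215] pointing down, gripper open.
Joint ranges: [-2.91, 2.91], [-0.94, 2.29], [0.18, 2.7], [-1.29, 4.43], [0.17, 2.64], [-3, 3]. Speed limits (rad/s): [2.57, 2.57, 3.14, 3.14, 3.14, 3.14].

### API

Orientations are given as a rotation vector (axis times angle).
In Python, from bench import arm gives the robot as it stands.
- The arm moves only by the shell command python3 steer.py 'ROWS' [FORCE]. ROWS is a JSON list that holds a single list of rows (three levels of brackets), with 1 to 10 rows, each of 7 numbers: dx, dy, dz in mm, then a rotation vector rx, ry, rz in units of 0.25 rad, then the finger opening in m; each row shifts and turns the commanded pose from where the row before left it, along the tool's axes as they then stand; what a row does not reach is not made up. A row lasts 1/8 s, in which the tool goes at most 0.0625 m and 0.188 rad, less where a joint would pass 70% of its speed; a pose out of reach is approached as far as the arm can. The fingers move at their own pace and stop on an object; FORCE is the grip in N (left out, the last holds). Time passes only in rows, so rows that do not move let the fingers close. It prints the time, the measured TCP pose, the force, the opening and the grip force at its end. Input that does not fit is refused with a message, and nothing moves.
- arm.observe(): the state, without advancing time (a new reading comes with each control period).
- arm.get_image(name): name is "scene" or "side" or "wrist"; returns the picture (480x640x3 uint8, red, green, blue); there is no depth.
- arm.camera_model(name): a dict with "fov_y" (degrees; the focal length in pixels is half the picture's height over the tangent of half this angle, whatever the lens; pixels are square), "cx", "cy" (the principal point, pixels), "k1" (the pictures are not rectified: a ray, as slopes to the right and down, at radius r is drawn at 1 + k1 r^2 times it, then the intrinsics apply), "eye" and "orientation" of the camera in the world; the wrist camera has in their place "hand_eye" (4x4, takes a point from camera to tool coordinates, whose origin is the TCP and whose axes are the flange's). Camera axes: x right, y up, looking along -z (the intrinsics and any distortion apply to the point x, -y, -z); pixel columns grow to the right and rows downward; lengths in m; the calibration is good to about 2 mm. A picture is of the moment at which its call begins: read the wrist's pose just before it. camera_model takes no time and is no camera call.
- arm.close_job(): hands the job in; it is judged then, once.
The state is a dict: "t": time; "joints": joint angles; "qd": joint speeds; "effort": joint torques, N m; "eef_pos": TCP position; "orientation": TCP orientation; "ft_force": force on the tool from outside, world axes, zero at the start; "ft_torque": the same for the moment, N m; "width": finger opening in m; "finger_force": force on a finger pad.
Only numpy, scipy, OpenCV 4.12 (cv2) and the standard library are available. Lean on these libraries where they do the work, as an engineer would, in place of code of your own. Each camera call takes 0.05 s, during which the arm holds its last target. There are 200 camera calls.

## Working session

There is one attempt and no reset: what is moved stays moved. The work goes in short steps, Python scripts to look and compute and a shell command to move; the robot and the scene stay as the last step left them, time stands still between calls to the robot, and variables do not carry over. Pictures are saved under pics/ and viewed, at most 10 in all, crops included, and the job is handed in when it is done.

```bash
ls; mkdir -p pics; python3 - <<'E'
from bench import arm
import cv2,numpy as np
np.set_printoptions(precision=4,suppress=True)
print(arm.observe(),arm.pinch_z)
ims=[]
for n in("scene","side","wrist"):
    print(n,arm.camera_model(n)); im=arm.get_image(n)[:,:,::-1]; cv2.imwrite(f"pics/{n}0.png",im)
E
```

```text
bench.py
pics
steer.py
{'t': 0.0, 'joints': array([ 1.0049,  0.1591,  1.5982, -0.    ,  1.3862, -0.2101]), 'qd': array([-0.0008,  0.0019,  0.0017, -0.0006, -0.0022,  0.    ]), 'effort': array([  0.0021, -38.556 , -32.2111,   0.0705,   0.0377,  -0.0001]), 'eef_pos': array([0.2   , 0.5384, 0.2136]), 'orientation': array([-0.5558, -3.0913,  0.0027]), 'ft_force': array([-0.5654,  0.115 , -0.4047]), 'ft_torque': array([-0.0332, -0.0589, -0.0222]), 'finger_force': 0.0, 'width': 0.09201218033177251} 0.0187
scene {'fov_y': 57.108765472558204, 'cx': 325.93487541063206, 'cy': 241.18599835540155, 'k1': -0.009556936754769933, 'eye': array([-0.1652, -0.6451,  0.7311]), 'orientation': array([ 0.9848, -0.4686, -0.7975])}
side {'fov_y': 52.91528520088071, 'cx': 317.11150296020577, 'cy': 235.84445505050027, 'k1': -0.06938701248461843, 'eye': array([0.4069, 0.7239, 1.134 ]), 'orientation': array([ 0.1067, -1.0251, -2.7833])}
wrist {'fov_y': 65.4831120531616, 'cx': 318.35547335069435, 'cy': 245.7552369550951, 'k1': -0.06834767378008214, 'hand_eye': array([[ 0.    ,  0.9667,  0.256 ,  0.0724],
       [ 1.    ,  0.0001, -0.0006, -0.0001],
       [-0.0006,  0.256 , -0.9667, -0.1703],
       [ 0.    ,  0.    ,  0.    ,  1.    ]])}
```

View pics/scene0.png

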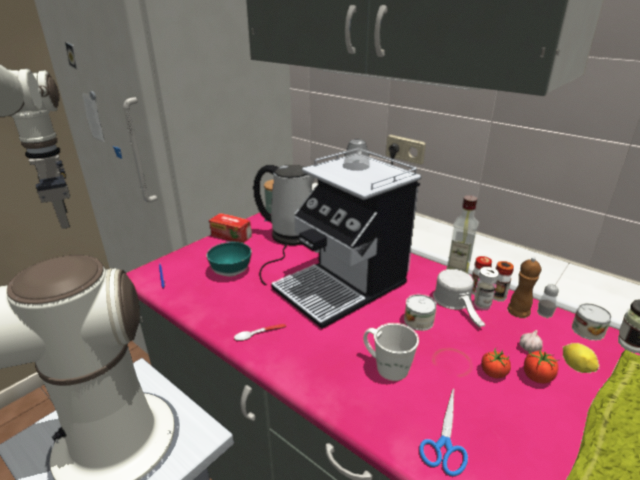

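View pics/side0.png

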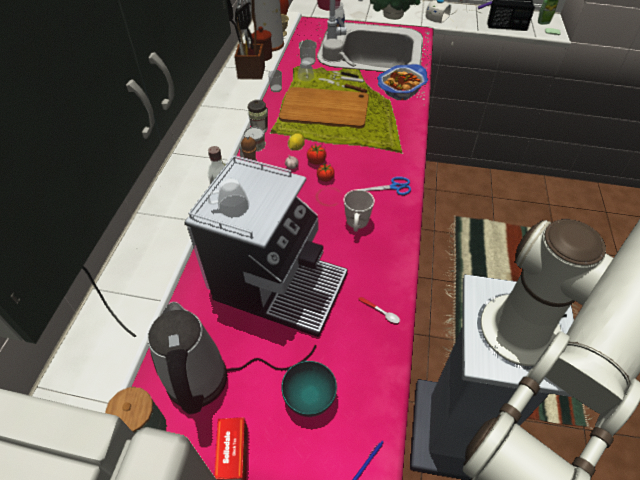

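```bash
cat > h.py <<'E'
import numpy as np,cv2
from scipy.spatial.transform import Rotation as R
from bench import arm
np.set_printoptions(precision=4,suppress=True)
def cam(n,obs=None):
    m=arm.camera_model(n)
    if n=="wrist":
        o=obs or arm.observe(); T=np.eye(4); T[:3,:3]=R.from_rotvec(o["orientation"]).as_matrix(); T[:3,3]=o["eef_pos"]
        T=T@m["hand_eye"]; Rm,e=T[:3,:3],T[:3,3]
    else: Rm,e=R.from_rotvec(m["orientation"]).as_matrix(),np.array(m["eye"])
    f=240/np.tan(np.radians(m["fov_y"])/2)
    return dict(f=f,c=np.array([m["cx"],m["cy"]]),k=m["k1"],R=Rm,e=e)
def ray(c,uv):
    d=(np.array(uv,float)-c["c"])/c["f"]; s=d.copy()
    for _ in range(20): s=d/(1+c["k"]*(s@s))
    v=c["R"]@np.array([s[0],-s[1],-1]); return v/np.linalg.norm(v)
def onz(c,uv,z): v=ray(c,uv); return c["e"]+v*(z-c["e"][2])/v[2]
def tri(c1,u1,c2,u2):
    A=[];b=[]
    for c,u in((c1,u1),(c2,u2)):
        v=ray(c,u);P=np.eye(3)-np.outer(v,v);A.append(P);b.append(P@c["e"])
    A=np.vstack(A);b=np.hstack(b);x=np.linalg.lstsq(A,b,rcond=None)[0];return x,np.linalg.norm(A@x-b)
def proj(c,p):
    q=c["R"].T@(np.array(p,float)-c["e"]); s=np.array([q[0],-q[1]])/-q[2]
    return c["c"]+c["f"]*s*(1+c["k"]*(s@s))
E
python3 - <<'E'
import cv2
a=cv2.imread("pics/scene0.png")[140:335,250:430]; cv2.imwrite("pics/sc1.png",cv2.resize(a,None,fx=3,fy=3,interpolation=cv2.INTER_CUBIC))
a=cv2.imread("pics/side0.png")[150:340,180:400]; cv2.imwrite("pics/si1.png",cv2.resize(a,None,fx=3,fy=3,interpolation=cv2.INTER_CUBIC))
E
```

```text
(no output)
```

View pics/sc1.png

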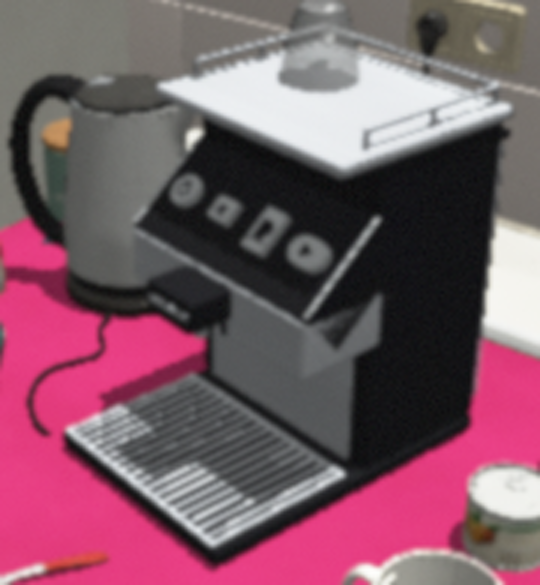

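View pics/si1.png

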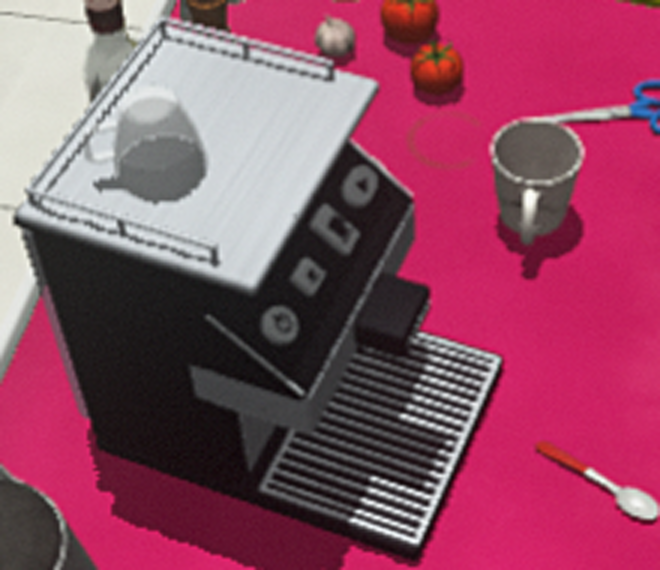

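```bash
cat > m.py <<'E'
from h import *
S,D=cam("scene"),cam("side")
s=lambda u,v:(250+(u+.5)/3-.5,140+(v+.5)/3-.5)
d=lambda u,v:(180+(u+.5)/3-.5,150+(v+.5)/3-.5)
P=dict(gFL=((68,432),(417,543)),gFR=((212,545),(500,357)),pFL=((160,86),(252,289)),pFR=((345,166),(377,84)),
 power=((186,190),(279,325)),small=((225,211),(308,276)),large=((265,230),(335,228)),start=((309,252),(360,185)))
for k,(a,b) in P.items():
    print(k,*tri(S,s(*a),D,d(*b)), onz(S,s(*a),.025)[:2] if k[0]=='g' else '', onz(D,d(*b),.025)[:2] if k[0]=='g' else (onz(D,d(*b),.332),onz(S,s(*a),.332)) if k[0]=='p' and k!='power' else '')
# mug: white blob
for n,c,(u0,v0,u1,v1) in(("scene",S,(355,320,425,385)),("side",D,(335,185,385,240))):
    im=cv2.imread(f"pics/{n}0.png")[v0:v1,u0:u1]; hsv=cv2.cvtColor(im,cv2.COLOR_BGR2HSV)
    m=((hsv[...,1]<70)).astype(np.uint8)
    nn,l,st,ce=cv2.connectedComponentsWithStats(m); print(n,[(list(st[i]+[u0,v0,0,0,0]),ce[i]+[u0,v0]) for i in range(1,nn) if st[i][4]>100])
    cv2.imwrite(f"pics/mug_{n}.png",cv2.resize(im,None,fx=6,fy=6,interpolation=cv2.INTER_CUBIC))
a,b=cv2.imread("pics/mug_scene.png"),cv2.imread("pics/mug_side.png")
b=cv2.copyMakeBorder(b,0,a.shape[0]-b.shape[0],0,0,cv2.BORDER_CONSTANT); cv2.imwrite("pics/mugs.png",np.hstack([a,b])); print(a.shape,b.shape)
E
python3 m.py
```

```text
gFL [0.5268 0.1123 0.0236] 0.0008641620677280835 [0.5247 0.1108] [0.5271 0.1126]
gFR [ 0.4857 -0.0971  0.0259] 0.00104740585241465 [ 0.4856 -0.0963] [ 0.4863 -0.0984]
pFL [0.6494 0.0992 0.3297] 0.000976951995225472  (array([0.6481, 0.1015, 0.332 ]), array([0.6461, 0.0954, 0.332 ]))
pFR [ 0.6048 -0.1282  0.331 ] 0.0018417417006369838  (array([ 0.6035, -0.1256,  0.332 ]), array([ 0.6052, -0.129 ,  0.332 ]))
power [0.6441 0.0645 0.243 ] 0.001112280881658889  
small [0.6337 0.0112 0.2422] 0.0009188343949932684  
large [ 0.6231 -0.0409  0.2444] 0.0011753774158764477  
start [ 0.6135 -0.093   0.2442] 0.000450895173587793  
scene [([np.int64(364), np.int64(320), np.int64(61), np.int64(61), np.int64(2279)], array([394.6582, 347.1847]))]
side [([np.int64(344), np.int64(186), np.int64(41), np.int64(45), np.int64(978)], array([359.0368, 206.2587]))]
(390, 420, 3) (390, 300, 3)
```

View pics/mugs.png

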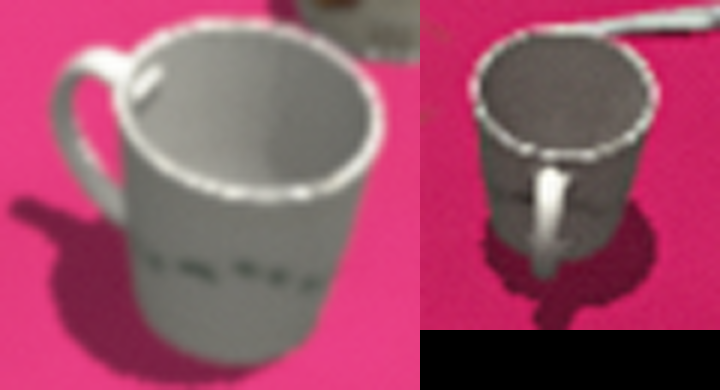

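```bash
python3 - <<'E'
from h import *
from scipy.optimize import least_squares
S,D=cam("scene"),cam("side")
s=lambda p:(355+(p[0]+.5)/6-.5,320+(p[1]+.5)/6-.5)
d=lambda p:(335+(p[0]+.5)/6-.5,185+(p[1]+.5)/6-.5)
for c,f,pts in((S,s,[(117,85),(382,125),(225,20),(262,198)]),(D,d,[(52,85),(236,90),(140,29),(140,157)])):
    P=np.array([onz(c,f(p),.095)[:2] for p in pts]); r=least_squares(lambda q:np.hypot(*(P-q[:2]).T)-q[2],[*P.mean(0),.046]); print(r.x,r.fun)
    C=r.x[:2]
# handle: points at handle top z .086 , bottom .012
for c,f,p,z in((D,d,(133,172),.086),(D,d,(121,275),.02),(S,s,(72,68),.083),(S,s,(58,110),.06)):
    q=onz(c,f(p),z); v=q[:2]-C; print(q, np.hypot(*v), np.degrees(np.arctan2(v[1],v[0])))
print(tri(S,s((85,60)),D,d((133,175))))
E
cat >> h.py <<'E'
def pose(u_az,th,p,back=0.):
    """tool x along horizontal azimuth u_az (deg) when vertical; tilted th deg so z leans to -u; pinch/TCP point p"""
    a,t=np.radians([u_az,th]);u=np.array([np.cos(a),np.sin(a),0]);k=np.array([0,0,1.])
    z=-np.sin(t)*u-np.cos(t)*k; x=np.cos(t)*u-np.sin(t)*k
    return np.array(p)+back*z,np.column_stack([x,np.cross(z,x),z])
def plan(p,Rt,n=1,o=None):
    o=o or arm.observe();R0=R.from_rotvec(o["orientation"]).as_matrix();p0=np.array(o["eef_pos"])
    w=R.from_matrix(R0.T@Rt).as_rotvec()/n;Rn=R.from_rotvec(w).as_matrix()
    D=R0.T@(np.array(p)-p0);A=sum(np.linalg.matrix_power(Rn,i) for i in range(n))
    print("at",p0,"total",D,w*n,"| per row x%d:"%n,np.round(np.linalg.solve(A,D),4),np.round(w,4),"| q",o["joints"],"F",o["ft_force"])
E
python3 - <<'E'
from h import *
p,Rt=pose(91,22,[.481,-.2405,.07],.0187)
print(p,Rt[:,2]); plan(p-.13*Rt[:,2],Rt,18)
E
```

```text
[ 0.4811 -0.2475  0.0527] [ 0.0065 -0.3745 -0.9272]
at [0.2001 0.5386 0.2139] total [-0.5195 -0.5935  0.0413] [ 0.2284 -0.3362  1.1823] | per row x18: [-0.0437 -0.013   0.0108] [ 0.0127 -0.0187  0.0657] | q [ 1.0049  0.1589  1.5979 -0.      1.3862 -0.2101] F [-0.2226 -0.1306 -0.4246]
```

The rows are not in the units I measure in: shifts go in mm and turns go in units of 0.25 rad. I convert before sending: -0.0371 m is -37.1, -0.0325 m is -32.5.

```bash
python3 steer.py '[[[-32.5,-37.1,-1,0,0,0,0.092],[-32.5,-37.1,-1,0,0,0,0.092],[-32.5,-37.1,-1,0,0,0,0.092],[-32.5,-37.1,-1,0,0,0,0.092],[-32.5,-37.1,-1,0,0,0,0.092],[-32.5,-37.1,-1,0,0,0,0.092],[-32.5,-37.1,-1,0,0,0,0.092],[-32.5,-37.1,-1,0,0,0,0.092]]]'
python3 steer.py '[[[-32.5,-37.1,-1,0,0,0.64,0.092],[-40,-30,-1,0,0,0.64,0.092],[-45,-20,-1,0,0,0.64,0.092],[-48,-10,-1,0,0,0.64,0.092],[-50,-5,-1,0,0,0.64,0.092],[-50,0,-1,0,0,0.64,0.092]]]'
python3 - <<'E'
from h import *
p,Rt=pose(91,22,[.481,-.2405,.07],.0187)
plan(p-.13*Rt[:,2],Rt,4)
E
```

```text
t: 1.15
eef_pos: [0.3408, 0.1687, 0.2225]
orientation: [0.556, 3.092, 0.0]
ft_force: [0.1, 0.6, 0.5]
width: 0.0921
finger_force: 0.0
t: 1.9
eef_pos: [0.4691, -0.0998, 0.2284]
orientation: [-1.927, -2.48, -0.0]
ft_force: [-0.2, 0.5, 0.7]
width: 0.0919
finger_force: 0.0
at [ 0.4691 -0.0998  0.2284] total [-0.0988 -0.0137  0.0551] [ 0.0444 -0.3826  0.2293] | per row x4: [-0.0228 -0.0011  0.0173] [ 0.0111 -0.0956  0.0573] | q [-0.4623 -0.104   1.8374  0.0002  1.4084 -0.7119] F [-0.1933  0.4594  0.6544]
```

To row units: -0.0228 m is -22.8, 0.0173 m is 17.3, -0.0956 rad is -0.3824.

```bash
python3 steer.py '[[[-22.8,-1.1,17.3,0.0444,-0.3824,0.2292,0.092],[-22.8,-1.1,17.3,0.0444,-0.3824,0.2292,0.092],[-22.8,-1.1,17.3,0.0444,-0.3824,0.2292,0.092],[-22.8,-1.1,17.3,0.0444,-0.3824,0.2292,0.092],[0,0,0,0,0,0,0.092]]]'
python3 - <<'E'
from h import *
p,Rt=pose(91,22,[.481,-.2405,.07],.0187)
o=arm.observe();plan(p,Rt,1,o); c=cam("wrist",o)
im=arm.get_image("wrist")[:,:,::-1].copy(); cv2.imwrite("pics/w1raw.png",im)
for q in([.481,-.2405,.07],[.4833,-.3085,.095]):
    u=proj(c,q); print(u); cv2.drawMarker(im,tuple(int(x) for x in np.round(u)),(0,255,0))
cv2.imwrite("pics/w1.png",im)
E
```

```text
t: 2.52
eef_pos: [0.4791, -0.1962, 0.1716]
orientation: [1.987, 2.037, -0.388]
ft_force: [0.7, -0.4, 0.5]
width: 0.0922
finger_force: 0.0
at [ 0.4791 -0.1962  0.1716] total [-0.0033  0.0013  0.1295] [-0.0011 -0.0024  0.0072] | per row x1: [-0.0033  0.0013  0.1295] [-0.0011 -0.0024  0.0072] | q [-0.4092 -0.0193  1.9196 -0.3888  1.1095 -0.2819] F [ 0.7036 -0.3508  0.4707]
[320.5026 246.7929]
[321.0268 329.6573]
```

View pics/w1.png

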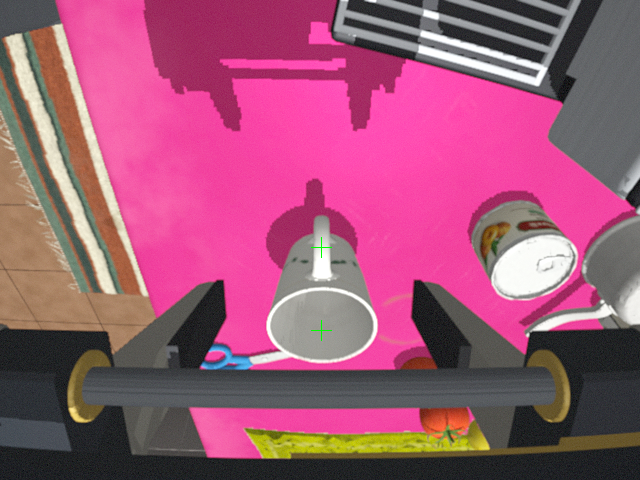

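```bash
python3 steer.py '[[[-1,0,32,0,0,0,0.092],[-1,0,32,0,0,0,0.092],[-1,1,32,0,0,0.016,0.092],[0,0,32.5,0,0,0.012,0.092],[0,0,0,0,0,0,0.092]]]'
python3 steer.py '[[[0,0,0,0,0,0,0],[0,0,0,0,0,0,0],[0,0,0,0,0,0,0],[0,0,0,0,0,0,0],[0,0,0,0,0,0,0],[0,0,0,0,0,0,0]]]' 50
```

```text
t: 3.2
eef_pos: [0.481, -0.2476, 0.0541]
orientation: [1.996, 2.027, -0.386]
ft_force: [0.1, 0.1, -0.5]
width: 0.0918
finger_force: 0.0
t: 3.95
eef_pos: [0.4824, -0.248, 0.0555]
orientation: [1.993, 2.025, -0.385]
ft_force: [-0.6, 0.1, 0.2]
width: 0.034
finger_force: 0.0
```

```bash
python3 steer.py '[[[0,0,0,0,0,0,0],[0,0,0,0,0,0,0],[0,0,0,0,0,0,0],[0,0,0,0,0,0,0]]]' 50
```

```text
t: 4.45
eef_pos: [0.4824, -0.2481, 0.0555]
orientation: [1.993, 2.025, -0.385]
ft_force: [0.6, -0.9, -0.7]
width: 0.0189
finger_force: 48.9
```

```bash
cat > grip.py <<'E'
from h import *
TC=np.array([.5703,-.0042]); mx=np.array([.9815,-.1917])
Tt=np.array([.4824,-.2480,.0555]); Rg=R.from_rotvec([1.993,2.025,-.385]).as_matrix()
L0=Rg.T@(np.array([.4833,-.3085,0])-Tt)   # mug foot centre in tool
def tgt(foot,daz):
    Rz=R.from_rotvec([0,0,np.radians(daz)]).as_matrix()@Rg
    return np.array(foot)-Rz@L0,Rz
E
python3 steer.py '[[[-11,0,-28,0,0,0,0],[-11,0,-28,0,0,0,0],[-9,0,-22.5,0,0,0,0]]]'
python3 - <<'E'
from grip import *
p,Rt=tgt([*(TC-.13*mx),.065],78); print(p); plan(p,Rt,10)
E
```

```text
t: 4.82
eef_pos: [0.4819, -0.2468, 0.1403]
orientation: [1.994, 2.025, -0.384]
ft_force: [0.6, 0.3, -2.3]
width: 0.0193
finger_force: 49.1
[0.3833 0.0324 0.1205]
at [ 0.4819 -0.2468  0.1403] total [ 0.2678 -0.094  -0.0867] [-0.5093  0.0023 -1.2627] | per row x10: [ 0.0292  0.0091 -0.0096] [-0.0509  0.0002 -0.1263] | q [-0.5024  0.0527  1.9137 -0.3914  1.0121 -0.3359] F [ 0.5819  0.2852 -2.2746]
```

To row units: -0.04 m is -40, -0.03 m is -30.

```bash
python3 steer.py '[[[5,-40,0,0,0,0,0],[10,-40,0,0,0,0,0],[15,-30,0,0,0,0,0]]]'
python3 - <<'E'
from grip import *
p,Rt=tgt([*(TC-.13*mx),.065],78); print(p); plan(p,Rt,10)
E
```

```text
t: 5.2
eef_pos: [0.3698, -0.2204, 0.1273]
orientation: [1.995, 2.025, -0.385]
ft_force: [0.1, -0.4, -1.2]
width: 0.0195
finger_force: 49.1
[0.3833 0.0324 0.1205]
at [ 0.3698 -0.2204  0.1273] total [ 0.2369  0.0174 -0.0879] [-0.51    0.0014 -1.2633] | per row x10: [ 0.02    0.0172 -0.0073] [-0.051   0.0001 -0.1263] | q [-0.5864 -0.2585  2.2264 -0.3778  0.9828 -0.4203] F [ 0.1246 -0.4351 -1.2231]
```

```bash
python3 steer.py '[[[20,17.2,-7.3,-0.204,0,-0.5052,0],[20,17.2,-7.3,-0.204,0,-0.5052,0],[20,17.2,-7.3,-0.204,0,-0.5052,0],[20,17.2,-7.3,-0.204,0,-0.5052,0],[20,17.2,-7.3,-0.204,0,-0.5052,0],[20,17.2,-7.3,-0.204,0,-0.5052,0],[20,17.2,-7.3,-0.204,0,-0.5052,0],[20,17.2,-7.3,-0.204,0,-0.5052,0],[20,17.2,-7.3,-0.204,0,-0.5052,0],[20,17.2,-7.3,-0.204,0,-0.5052,0]]]'
python3 - <<'E'
from grip import *
p,Rt=tgt([*(TC-.13*mx),.035],78); print(p); plan(p,Rt,2)
c=[arm.get_image(n)[:,:,::-1] for n in("scene","side")]
cv2.imwrite("pics/c1s.png",c[0]);cv2.imwrite("pics/c1d.png",c[1])
a=cv2.resize(c[0][150:350,220:420],None,fx=2,fy=2);b=cv2.resize(c[1][170:370,250:450],None,fx=2,fy=2)
cv2.imwrite("pics/c1.png",np.hstack([a,b]))
E
```

```text
t: 6.45
eef_pos: [0.3831, 0.0328, 0.12]
orientation: [0.258, 2.747, -0.049]
ft_force: [-0.3, 0.2, -2.4]
width: 0.0194
finger_force: 49.1
[0.3833 0.0324 0.0905]
at [0.3831 0.0328 0.12  ] total [ 0.0108 -0.0003  0.0275] [ 0.0007 -0.0001  0.0062] | per row x2: [ 0.0054 -0.0002  0.0137] [ 0.0003 -0.      0.0031] | q [-0.2546 -0.7028  2.5216  0.0319  0.9401 -1.6519] F [-0.2808  0.2032 -2.3612]
```

View pics/c1.png

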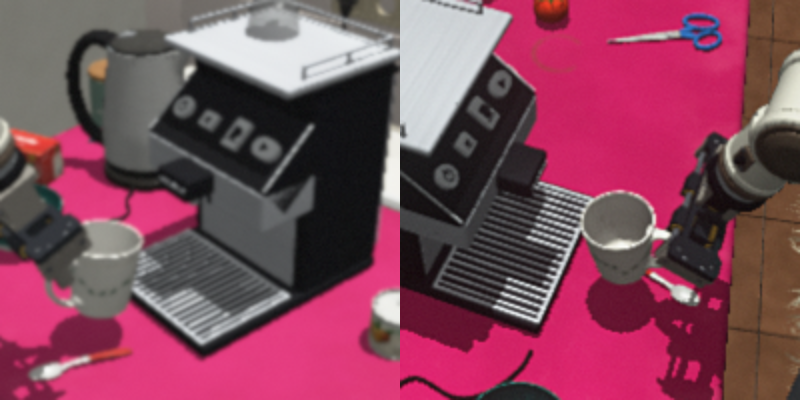

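```bash
python3 - <<'E'
from grip import *
from scipy.optimize import least_squares
S,D=cam("scene"),cam("side")
o=arm.observe();Rw=R.from_rotvec(o["orientation"]).as_matrix();print("pred foot",o["eef_pos"]+Rw@L0, "rim",o["eef_pos"]+Rw@(L0+Rg.T@[0,0,.095]),"axis",Rw@Rg.T@[0,0,1])
for n,c,(u0,v0,u1,v1) in(("s",S,(250,250,298,312)),("d",D,(338,262,384,314))):
    im=cv2.imread(f"pics/c1{n}.png"); hsv=cv2.cvtColor(im,cv2.COLOR_BGR2HSV)
    m=np.zeros((480,640),np.uint8); m[v0:v1,u0:u1]=((hsv[...,1]<60)&(hsv[...,2]>90))[v0:v1,u0:u1]*255
    cs,_=cv2.findContours(m,cv2.RETR_EXTERNAL,cv2.CHAIN_APPROX_NONE);k=max(cs,key=cv2.contourArea);print(cv2.boundingRect(k))
f=lambda o,p:(o[0]+(p[0]+.5)/2-.5,o[1]+(p[1]+.5)/2-.5)
for c,of,pts in((S,(220,150),[(77,240),(143,241),(110,221),(108,259)]),(D,(250,170),[(181,222),(257,222),(220,192),(217,253)])):
    P=np.array([onz(c,f(of,p),.16)[:2] for p in pts]); r=least_squares(lambda q:np.hypot(*(P-q[:2]).T)-q[2],[*P.mean(0),.046]); print(r.x,r.fun)
# spout block: lower-left-front etc. tri of top-front corners seen in both
E
```

```text
pred foot [0.442  0.021  0.0641] rim [0.442  0.0212 0.1591] axis [0.0003 0.0013 1.    ]
(250, 260, 48, 49)
(338, 265, 46, 31)
[0.4383 0.0038 0.0403] [-0.0011 -0.001   0.001   0.0011]
[0.44   0.0323 0.0463] [ 0.0004  0.0004 -0.0004 -0.0004]
```

```bash
python3 - <<'E'
import cv2,numpy as np
a=cv2.imread("pics/c1s.png")[250:315,240:300];b=cv2.imread("pics/c1d.png")[255:320,330:395]
z=lambda i:cv2.resize(i,None,fx=6,fy=6,interpolation=cv2.INTER_CUBIC)
cv2.imwrite("pics/c2.png",np.hstack([z(a),z(b)]))
E
```

```text
(no output)
```

View pics/c2.png

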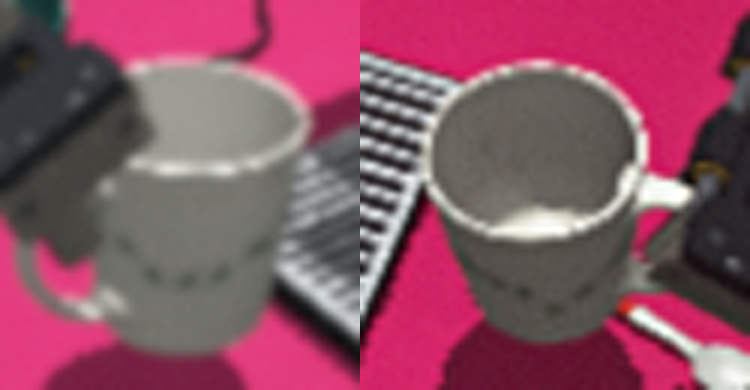

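```bash
cat > rim.py <<'E'
from h import *
from scipy.optimize import least_squares
def rimfit(sets,z0):
    def f(q): return np.concatenate([[np.hypot(*(onz(c,p,q[2])[:2]-q[:2]))-.046 for p in ps] for c,ps in sets])
    for s in ([sets]+[[x] for x in sets]):
        g=lambda q:np.concatenate([[np.hypot(*(onz(c,p,q[2])[:2]-q[:2]))-.046 for p in ps] for c,ps in s])
        r=least_squares(g,[.45,.02,z0]);print("xyz",r.x,"res",r.fun)
E
python3 - <<'E'
from rim import *
S,D=cam("scene"),cam("side")
f=lambda o,p:(o[0]+(p[0]+.5)/6-.5,o[1]+(p[1]+.5)/6-.5)
s=[f((240,250),p) for p in[(308,125),(200,57),(190,172),(290,90),(270,158),(140,165)]]
d=[f((330,255),p) for p in[(67,150),(286,150),(180,62),(172,238),(95,95),(262,95),(245,215),(90,205)]]
rimfit([(S,s),(D,d)],.16)
E
```

```text
xyz [0.4426 0.0224 0.153 ] res [ 0.0038 -0.0034 -0.0035 -0.0026  0.0022 -0.006  -0.0016  0.0004 -0.0022
 -0.0004 -0.0048  0.0004 -0.0022  0.0002]
xyz [0.4985 0.0753 0.1028] res [ 0.0021  0.0015 -0.0011 -0.0038  0.0015 -0.0008]
xyz [0.4424 0.0036 0.1256] res [ 0.0006  0.0006 -0.0002 -0.     -0.0022  0.0014 -0.0023  0.0017]
```

To row units: 0.0115 m is 11.5, 0.005 m is 5, 0.003 rad is 0.012.

```bash
python3 steer.py '[[[5,0,11.5,0,0,0.012,0],[5,0,11.5,0,0,0.012,0]]]'
python3 - <<'E'
from grip import *
p,Rt=tgt([*(TC-.0*mx),.039],78); print(p); plan(p,Rt,1)
E
```

```text
t: 6.8
eef_pos: [0.384, 0.0311, 0.0951]
orientation: [0.276, 2.743, -0.051]
ft_force: [-0.6, -0.5, -3.0]
width: 0.0196
finger_force: 49.1
[0.5109 0.0075 0.0945]
at [0.384  0.0311 0.0951] total [-0.1194  0.0021  0.0491] [-0.0025  0.0019 -0.0067] | per row x1: [-0.1194  0.0021  0.0491] [-0.0025  0.0019 -0.0067] | q [-0.2561 -0.6517  2.548   0.0307  0.8605 -1.6417] F [-0.5866 -0.5478 -3.0299]
```

```bash
python3 steer.py '[[[-30,0.5,12.3,0,0,0,0],[-30,0.5,12.3,0,0,-0.012,0],[-30,0.5,12.3,0,0,-0.012,0],[-29.4,0.5,12.2,0,0,0,0],[0,0,0,0,0,0,0]]]'
python3 - <<'E'
from grip import *
p,Rt=tgt([*TC,.025],78); print(p); plan(p,Rt,1)
c=[arm.get_image(n)[:,:,::-1] for n in("scene","side")]
cv2.imwrite("pics/e1s.png",c[0]);cv2.imwrite("pics/e1d.png",c[1])
z=lambda i:cv2.resize(i,None,fx=4,fy=4,interpolation=cv2.INTER_CUBIC)
cv2.imwrite("pics/e1.png",np.hstack([z(c[0][190:330,255:355]),z(c[1][210:350,260:360])]))
E
```

```text
t: 7.42
eef_pos: [0.5124, 0.0075, 0.0944]
orientation: [0.268, 2.745, -0.052]
ft_force: [-0.5, -0.0, -2.3]
width: 0.0194
finger_force: 49.1
[0.5109 0.0075 0.0805]
at [0.5124 0.0075 0.0944] total [ 0.0065 -0.0003  0.0123] [-0.0024  0.0012 -0.0006] | per row x1: [ 0.0065 -0.0003  0.0123] [-0.0024  0.0012 -0.0006] | q [-0.2305 -0.1546  2.2151  0.0214  0.6965 -1.6204] F [-0.5138 -0.0187 -2.3283]
```

View pics/e1.png

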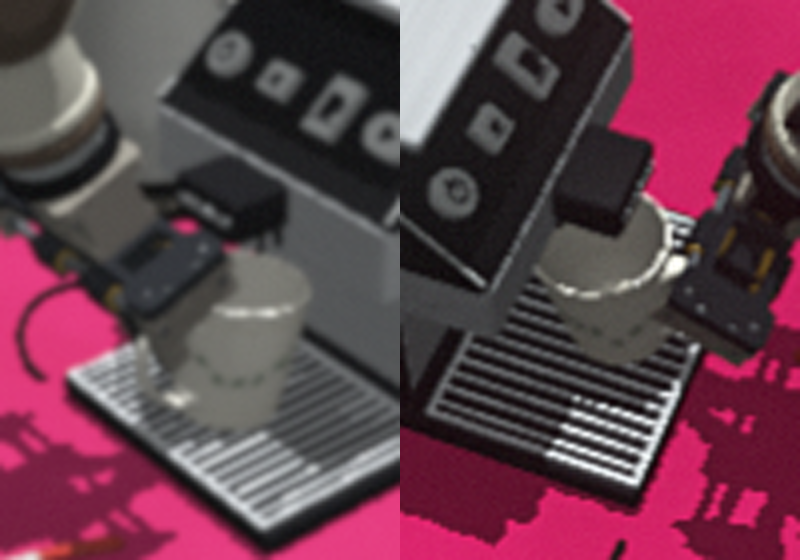

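```bash
python3 - <<'E'
from rim import *
S,D=cam("scene"),cam("side")
f=lambda o,p:(o[0]+(p[0]+.5)/4-.5,o[1]+(p[1]+.5)/4-.5)
s=[f((255,190),p) for p in[(312,292),(265,316),(297,309),(235,310)]]
d=[f((260,210),p) for p in[(138,257),(172,293),(230,286),(270,242),(257,206)]]
for z in(.134,.131):
  print([onz(c,p,z) for c,p in ((S,s[0]),)])
  g=lambda q:np.concatenate([[np.hypot(*(onz(c,p,z)[:2]-q[:2]))-.046 for p in ps] for c,ps in [(S,s),(D,d)]])
  r=least_squares(g,[.57,0]);print(r.x,r.fun)
for c,n,pts in((S,"s",[(285,190),(285,235)]),(D,"d",[])):pass
from grip import *
for c,o in((S,(255,190)),(D,(260,210))):
  for q in([*TC,.155],[*TC,.12]): u=proj(c,q); print("spout outlet pred in crop",(u-np.array(o)+.5)*4-.5)
E
```

```text
[array([ 0.5814, -0.0575,  0.134 ])]
[ 0.5721 -0.0087] [ 0.0036  0.0077  0.0093 -0.0007  0.0014  0.0097  0.0049 -0.     -0.0066]
[array([ 0.5851, -0.0545,  0.131 ])]
[ 0.5736 -0.0078] [ 0.0021  0.0048  0.0069 -0.0036 -0.0012  0.0067  0.003   0.0009 -0.0039]
spout outlet pred in crop [236.6201 243.2238]
spout outlet pred in crop [237.2383 289.4802]
spout outlet pred in crop [202.4698 212.0878]
spout outlet pred in crop [203.4485 244.6896]
```

```bash
python3 - <<'E'
from grip import *
my=np.array([.1917,.9815]);S,D=cam("scene"),cam("side")
a,b=[cv2.resize(cv2.imread(f"pics/e1{n}.png")[o[1]:o[1]+75,o[0]:o[0]+75],None,fx=5,fy=5,interpolation=cv2.INTER_CUBIC) for n,o in(("s",(280,215)),("d",(290,230)))]
for c,o,im in((S,(280,215),a),(D,(290,230),b)):
  for dx in(-.022,.024):
    for dy in(-.031,.031):
      for h in(.014,.044):
        u=proj(c,[*(TC+dx*mx+dy*my),.150+h]); cv2.circle(im,tuple(int(x) for x in (u-np.array(o)+.5)*5),2,(0,255,0) if dx<0 else (0,255,255),-1)
  for dx,dy,z,col in((0,0,.150,(255,255,0)),(0,0,.134,(0,0,255)),(-.046,0,.134,(0,0,255)),(0,-.046,.134,(0,0,255)),(.046,0,.134,(0,0,255)),(0,.046,.134,(0,0,255))):
    u=proj(c,[*(TC+dx*mx+dy*my),z]); cv2.circle(im,tuple(int(x) for x in (u-np.array(o)+.5)*5),2,col,-1)
cv2.imwrite("pics/f1.png",np.hstack([a,b]))
E
```

```text
(no output)
```

View pics/f1.png

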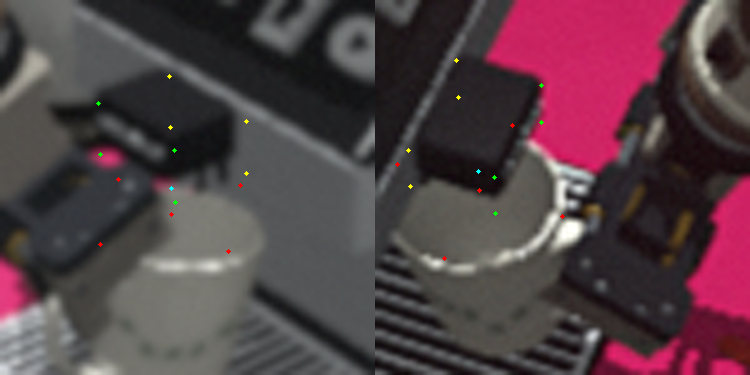

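The rows are not in the units I measure in: shifts go in mm and turns go in units of 0.25 rad. I convert before sending: 0.003 m is 3, 0.0023 m is 2.3.

```bash
python3 steer.py '[[[2.3,3,-0.9,0,0,0,0],[0.8,0,1.9,0,0,0,0],[0,0,0,0,0,0,0],[0,0,0,0,0,0,0]]]'; for i in 1 2; do :; done; python3 steer.py '[[[0.8,0,1.9,0,0,0,0],[0,0,0,0,0,0,0],[0,0,0,0,0,0,0]]]'; python3 steer.py '[[[0.8,0,1.9,0,0,0,0],[0,0,0,0,0,0,0],[0,0,0,0,0,0,0]]]'
```

```text
t: 8.02
eef_pos: [0.5091, 0.0119, 0.0937]
orientation: [0.265, 2.743, -0.052]
ft_force: [0.5, 0.4, -2.1]
width: 0.0192
finger_force: 49.1
t: 8.4
eef_pos: [0.5092, 0.0119, 0.0915]
orientation: [0.265, 2.743, -0.051]
ft_force: [-0.1, 0.3, -2.8]
width: 0.0194
finger_force: 49.1
t: 8.78
eef_pos: [0.5092, 0.0119, 0.0895]
orientation: [0.265, 2.743, -0.051]
ft_force: [0.2, -0.6, -2.2]
width: 0.0193
finger_force: 49.0
```

```bash
for i in 1; do python3 steer.py '[[[0.8,0,1.9,0,0,0,0],[0,0,0,0,0,0,0],[0,0,0,0,0,0,0]]]' | grep -E 'pos|for'; done; python3 steer.py '[[[0.8,-0.5,1.9,0,0,0,0],[0,0,0,0,0,0,0],[0,0,0,0,0,0,0]]]'| grep -E 'pos|for'; python3 steer.py '[[[0.6,0,1.4,0,0,0,0],[0,0,0,0,0,0,0],[0,0,0,0,0,0,0]]]'| grep -E 'pos|for'
```

```text
eef_pos: [0.5092, 0.0119, 0.0875]
ft_force: [0.6, -0.7, -0.7]
finger_force: 49.0
eef_pos: [0.5091, 0.0114, 0.0854]
ft_force: [-0.9, 0.9, -0.6]
finger_force: 49.0
eef_pos: [0.509, 0.0114, 0.0838]
ft_force: [-1.4, 0.8, 0.0]
finger_force: 49.0
```

```bash
python3 steer.py '[[[0.6,0,1.4,0,0,0,0],[0,0,0,0,0,0,0],[0,0,0,0,0,0,0]]]'| grep -E 'pos|for';  python3 steer.py '[[[0.4,0,0.9,0,0,0,0],[0,0,0,0,0,0,0],[0,0,0,0,0,0,0]]]'| grep -E 'pos|for'
python3 - <<'E'
from grip import *
o=arm.observe();print(o["ft_force"],o["ft_torque"])
p,Rt=tgt([*TC,.025],78); print(p);plan(p,Rt,1)
c=[arm.get_image(n)[:,:,::-1] for n in("scene","side")]
cv2.imwrite("pics/g1s.png",c[0]);cv2.imwrite("pics/g1d.png",c[1])
E
```

```text
eef_pos: [0.509, 0.0114, 0.0823]
ft_force: [-0.7, 0.5, 1.4]
finger_force: 49.0
eef_pos: [0.5089, 0.0114, 0.0813]
ft_force: [-3.0, 0.5, 1.7]
finger_force: 49.1
[-3.0262  0.5124  1.6981] [ 0.1231  0.2625 -0.0327]
[0.5109 0.0075 0.0805]
at [0.5089 0.0114 0.0813] total [-0.0022 -0.0035  0.0018] [-0.0015  0.0027  0.0015] | per row x1: [-0.0022 -0.0035  0.0018] [-0.0015  0.0027  0.0015] | q [-0.223  -0.1396  2.2327  0.0193  0.662  -1.6144] F [-3.0262  0.5124  1.6981]
```

```bash
python3 steer.py '[[[0.3,0,0.6,0,0,0,0],[0,0,0,0,0,0,0.0],[0,0,0,0,0,0,0.0]]]' 20; python3 steer.py '[[[0,0,0,0,0,0,0.03],[0,0,0,0,0,0,0.05],[0,0,0,0,0,0,0.07],[0,0,0,0,0,0,0.07],[0,0,0,0,0,0,0.07]]]'
```

```text
t: 11.12
eef_pos: [0.5087, 0.0115, 0.0804]
orientation: [0.265, 2.744, -0.051]
ft_force: [-2.3, 0.0, 0.3]
width: 0.0205
finger_force: 19.7
t: 11.75
eef_pos: [0.5089, 0.0115, 0.0806]
orientation: [0.265, 2.744, -0.051]
ft_force: [-0.4, -0.4, -0.7]
width: 0.0677
finger_force: 0.0
```

To row units: -0.05 m is -50, -0.04 m is -40.

```bash
python3 steer.py '[[[0,0,-20,0,0,0,0.07],[0,0,-40,0,0,0,0.07],[0,0,-50,0,0,0,0.07],[20,0,-30,0,0,0,0.07],[0,0,0,0,0,0,0.07]]]'
python3 - <<'E'
from rim import *
from grip import TC,mx
my=np.array([.1917,.9815])
S,D=cam("scene"),cam("side")
ims={n:arm.get_image(n)[:,:,::-1].copy() for n in("scene","side")}
for n in ims: cv2.imwrite(f"pics/h_{n}.png",ims[n])
# rim edge along radial rays from each view: brightness peak near the predicted rim circle, projected radii .038...054
for n,c in(("scene",S),("side",D)):
    g=cv2.cvtColor(ims[n],cv2.COLOR_BGR2GRAY).astype(np.float32)
    out=[]
    for a in range(0,360,15):
        v=np.array([np.cos(np.radians(a)),np.sin(np.radians(a))]); rr=np.arange(.034,.060,.0005)
        uv=np.array([proj(c,[*(TC+r*v),.12]) for r in rr],np.float32)
        val=cv2.remap(g,uv[:,:1],uv[:,1:],cv2.INTER_CUBIC)[:,0]; i=val.argmax(); out.append((a,round(float(rr[i])*1000,1),int(val[i]),int(np.median(val))))
    print(n,out)
E
```

```text
t: 12.38
eef_pos: [0.4394, 0.0251, 0.2053]
orientation: [0.264, 2.738, -0.052]
ft_force: [1.4, -0.9, 0.6]
width: 0.0697
finger_force: 0.0
scene [(0, 38.5, 116, 92), (15, 37.0, 114, 95), (30, 34.0, 115, 101), (45, 45.0, 123, 117), (60, 49.5, 135, 122), (75, 48.5, 184, 151), (90, 48.5, 186, 151), (105, 50.5, 151, 133), (120, 52.5, 150, 112), (135, 51.0, 215, 118), (150, 51.5, 167, 110), (165, 50.0, 175, 112), (180, 59.5, 180, 136), (195, 47.5, 157, 128), (210, 46.0, 165, 135), (225, 42.5, 148, 123), (240, 41.5, 168, 127), (255, 40.5, 192, 129), (270, 39.5, 189, 101), (285, 37.0, 133, 86), (300, 37.0, 111, 86), (315, 36.5, 108, 86), (330, 38.0, 115, 86), (345, 38.5, 121, 87)]
side [(0, 53.0, 101, 59), (15, 58.0, 91, 59), (30, 43.0, 101, 65), (45, 44.5, 108, 73), (60, 45.5, 125, 76), (75, 46.0, 209, 86), (90, 46.0, 195, 118), (105, 48.0, 190, 127), (120, 43.0, 251, 135), (135, 49.0, 195, 104), (150, 49.0, 223, 109), (165, 57.0, 257, 173), (180, 48.5, 248, 99), (195, 47.5, 199, 97), (210, 46.0, 211, 129), (225, 45.0, 212, 95), (240, 43.5, 175, 95), (255, 55.5, 95, 59), (270, 36.5, 46, 45), (285, 38.5, 44, 41), (300, 45.0, 43, 39), (315, 59.5, 44, 22), (330, 55.5, 94, 46), (345, 52.5, 92, 57)]
```

To row units: 0.05 m is 50, 0.04 m is 40.

```bash
python3 steer.py '[[[-20,0,30,0,0,0,0.07],[0,0,50,0,0,0,0.07],[0,0,40,0,0,0,0.07],[0,0,20,0,0,0,0.07],[0,0,0,0,0,0,0.07]]]'| grep -E 'pos|for'
python3 steer.py '[[[0,0,0,0,0,0,0.02],[0,0,0,0,0,0,0.0],[0,0,0,0,0,0,0],[0,0,0,0,0,0,0],[0,0,0,0,0,0,0],[0,0,0,0,0,0,0],[0,0,0,0,0,0,0]]]' 15
python3 steer.py '[[[-1.4,-1,0.5,0,0,0,0],[-1.4,-1.5,0.5,0,0,0,0],[0,0,0,0,0,0,0],[0,0,0,0,0,0,0]]]'
python3 steer.py '[[[0,0,0,0,0,0,0.03],[0,0,0,0,0,0,0.05],[0,0,0,0,0,0,0.07],[0,0,0,0,0,0,0.07],[0,0,0,0,0,0,0.07]]]'| grep -E 'pos|for|wid'
```

```text
eef_pos: [0.5069, 0.0117, 0.0769]
ft_force: [0.3, 0.4, 0.8]
finger_force: 0.0
t: 13.98
eef_pos: [0.5091, 0.0114, 0.0809]
orientation: [0.264, 2.743, -0.051]
ft_force: [-0.8, -0.9, 2.3]
width: 0.0212
finger_force: 14.7
t: 14.48
eef_pos: [0.5114, 0.0085, 0.0808]
orientation: [0.265, 2.743, -0.051]
ft_force: [-1.6, 1.2, 3.4]
width: 0.0209
finger_force: 14.8
eef_pos: [0.5112, 0.0084, 0.0807]
ft_force: [-0.4, -0.8, 0.2]
width: 0.0678
finger_force: 0.0
```

```bash
python3 steer.py '[[[0,0,-20,0,0,0,0.07],[0,0,-40,0,0,0,0.07],[0,0,-50,0,0,0,0.07],[20,0,-40,0,0,0,0.0],[0,0,-30,0,0,0,0],[0,0,0,0,0,0,0]]]'
cat > chk.py <<'E'
from rim import *
from grip import TC,mx
S,D=cam("scene"),cam("side")
from scipy.optimize import least_squares
for n,c,rng in(("scene",S,range(75,286,10)),("side",D,list(range(55,250,10)))):
    im=arm.get_image(n)[:,:,::-1].copy(); cv2.imwrite(f"pics/k_{n}.png",im)
    g=cv2.cvtColor(im,cv2.COLOR_BGR2GRAY).astype(np.float32); A=[]
    for a in rng:
        v=np.array([np.cos(np.radians(a)),np.sin(np.radians(a))]); rr=np.arange(.034,.056,.0005)
        if 155<=a<=185: continue
        uv=np.array([proj(c,[*(TC+r*v),.12]) for r in rr],np.float32)
        val=cv2.remap(g,uv[:,:1],uv[:,1:],cv2.INTER_CUBIC)[:,0]; i=val.argmax()
        if val[i]>140: A.append((*v,rr[i]))
    A=np.array(A); r=least_squares(lambda q:A[:,:2]@q[:2]+q[2]-A[:,2],[0,0,.045],loss="soft_l1",f_scale=.001); print(n,len(A),r.x)
E
python3 chk.py
python3 - <<'E'
from h import *
from grip import TC
p,Rt=pose(169,0,[*TC,.25]); plan(p,Rt,5)
E
```

```text
t: 15.85
eef_pos: [0.4276, 0.0247, 0.2426]
orientation: [0.264, 2.738, -0.053]
ft_force: [0.4, -0.8, 0.2]
width: 0.0422
finger_force: 0.0
scene 15 [-0.0017  0.0032  0.0446]
side 15 [-0.0003 -0.      0.0447]
at [0.4264 0.0249 0.239 ] total [-0.1401 -0.001   0.0451] [ 0.0001  0.3859 -0.0004] | per row x5: [-0.0292 -0.0002  0.0046] [ 0.      0.0772 -0.0001] | q [-0.2408 -0.6369  2.252   0.0203  1.141  -1.6241] F [-0.5653  0.4135 -0.7379]
```

To row units: -0.0292 m is -29.2, 0.0046 m is 4.6, 0.0772 rad is 0.3088.

```bash
python3 steer.py '[[[-29.2,0,4.6,0,0.3088,0,0],[-29.2,0,4.6,0,0.3088,0,0],[-29.2,0,4.6,0,0.3088,0,0],[-29.2,0,4.6,0,0.3088,0,0],[-29.2,0,4.6,0,0.3088,0,0],[0,0,0,0,0,0,0]]]'
python3 - <<'E'
from h import *
from grip import TC,mx
p,Rt=pose(169,0,[*(TC-.003*mx),.21]); plan(p,Rt,1)
E
```

```text
t: 16.7
eef_pos: [0.5709, -0.0037, 0.2452]
orientation: [-0.302, -3.119, -0.002]
ft_force: [-0.2, -0.3, 1.2]
width: 0.0006
finger_force: 0.0
at [ 0.5709 -0.0037  0.2452] total [ 0.0032 -0.0006  0.0353] [ 0.0004 -0.0084 -0.001 ] | per row x1: [ 0.0032 -0.0006  0.0353] [ 0.0004 -0.0084 -0.001 ] | q [-0.2182  0.1351  1.5623  0.0002  1.4526 -1.596 ] F [-0.1644 -0.3147  1.2156]
```

```bash
python3 steer.py '[[[3.2,-0.6,18,0,-0.032,0,0],[0,0,17,0,0,0,0],[0,0,0,0,0,0,0],[0,0,0,0,0,0,0]]]' | grep -E 'pos|ft'; python3 steer.py '[[[0,0,5,0,0,0,0],[0,0,0,0,0,0,0],[0,0,0,0,0,0,0]]]' | grep -E 'pos|ft';python3 steer.py '[[[0,0,5,0,0,0,0],[0,0,0,0,0,0,0],[0,0,0,0,0,0,0]]]' | grep -E 'pos|ft';python3 steer.py '[[[0,0,4,0,0,0,0],[0,0,0,0,0,0,0],[0,0,0,0,0,0,0]]]' | grep -E 'pos|ft'
```

```text
eef_pos: [0.5672, -0.0031, 0.2165]
ft_force: [0.3, 0.8, 1.0]
eef_pos: [0.5673, -0.0031, 0.2112]
ft_force: [-0.4, 0.5, 0.6]
eef_pos: [0.5672, -0.0031, 0.206]
ft_force: [-0.2, 0.5, 0.8]
eef_pos: [0.5671, -0.0031, 0.2019]
ft_force: [0.6, -0.7, -0.0]
```

```bash
for k in 1; do python3 steer.py '[[[0,0,3,0,0,0,0],[0,0,3,0,0,0,0],[0,0,0,0,0,0,0],[0,0,0,0,0,0,0]]]' | grep -E 'pos|ft'; python3 steer.py '[[[0,0,3,0,0,0,0],[0,0,3,0,0,0,0],[0,0,0,0,0,0,0],[0,0,0,0,0,0,0]]]' | grep -E 'pos|ft'; python3 steer.py '[[[0,0,3,0,0,0,0],[0,0,3,0,0,0,0],[0,0,0,0,0,0,0],[0,0,0,0,0,0,0]]]' | grep -E 'pos|ft'; done
```

```text
eef_pos: [0.5673, -0.0031, 0.1957]
ft_force: [0.1, -0.1, -0.1]
eef_pos: [0.5673, -0.0031, 0.1897]
ft_force: [0.5, -0.4, -0.6]
eef_pos: [0.5674, -0.0031, 0.1837]
ft_force: [0.5, -0.1, -0.3]
```

To row units: 0.002 m is 2.

```bash
python3 steer.py '[[[0,0,2,0,0,0,0]]]' | grep -E 'pos|ft'; python3 steer.py '[[[0,0,2,0,0,0,0]]]' | grep -E 'pos|ft'
python3 - <<'E'
from h import *
from grip import TC,mx
my=np.array([.1917,.9815])
for i in range(1): o=arm.observe(); print(o["ft_force"],o["ft_torque"],o["eef_pos"])
# dark-block lower front edge in the scene view: column profile below right part of the block, before and now
S=cam("scene"); now=arm.get_image("scene")[:,:,::-1].copy(); cv2.imwrite("pics/sp_now.png",now); old=cv2.imread("pics/k_scene.png")
for dy in(-.024,-.028):
  for nm,im in(("old",old),("now",now)):
    g=cv2.cvtColor(im,cv2.COLOR_BGR2GRAY).astype(np.float32)
    zs=np.arange(.13,.215,.004); uv=np.array([proj(S,[*(TC-.022*mx+dy*my),z]) for z in zs],np.float32)
    print(dy,nm,[f"{int(z*1000)}:{int(v)}" for z,v in zip(zs,cv2.remap(g,uv[:,:1],uv[:,1:],cv2.INTER_LINEAR)[:,0])])
E
```

```text
eef_pos: [0.5674, -0.0031, 0.1822]
ft_force: [-1.4, 1.0, 3.5]
eef_pos: [0.5675, -0.0031, 0.1802]
ft_force: [-1.6, 0.9, 2.6]
[-1.6418  0.8856  2.5733] [ 0.1113  0.305  -0.0208] [ 0.5675 -0.0031  0.1802]
-0.024 old ['130:114', '134:114', '138:115', '142:115', '146:115', '150:118', '154:116', '158:117', '162:116', '166:124', '170:110', '174:57', '178:22', '182:19', '186:31', '190:47', '194:33', '198:25', '202:32', '206:36', '210:38', '214:37']
-0.024 now ['130:115', '134:115', '138:117', '142:116', '146:105', '150:66', '154:27', '158:16', '162:26', '166:31', '170:23', '174:20', '178:23', '182:22', '186:22', '190:32', '194:54', '198:63', '202:64', '206:65', '210:65', '214:66']
-0.028 old ['130:112', '134:115', '138:115', '142:115', '146:116', '150:116', '154:116', '158:115', '162:116', '166:118', '170:121', '174:83', '178:34', '182:18', '186:20', '190:22', '194:24', '198:21', '202:32', '206:37', '210:38', '214:38']
-0.028 now ['130:115', '134:115', '138:116', '142:116', '146:112', '150:88', '154:43', '158:21', '162:18', '166:21', '170:19', '174:18', '178:25', '182:25', '186:23', '190:24', '194:38', '198:58', '202:64', '206:66', '210:66', '214:66']
```

To row units: 0.003 m is 3, 0.0027 m is 2.7.

```bash
python3 steer.py '[[[0,0,3,0,0,0,0],[0,0,2.7,0,0,0,0],[0,0,0,0,0,0,0],[0,0,0,0,0,0,0]]]' | grep -E 'pos|ft'
```

```text
eef_pos: [0.5674, -0.0031, 0.1739]
ft_force: [-0.5, 0.3, 0.2]
```

```bash
cat > keys.py <<'E'
from h import *
K=dict(power=[.6441,.0645,.243],large=[.6231,-.0409,.2435],start=[.6135,-.093,.2435])
def kp(n,h):
    p,Rt=pose(169,40,K[n]); plan(p-h*Rt[:,2],Rt,5 if h>.03 else 1)
E
python3 steer.py '[[[0,0,-40,0,0,0,0],[10,0,-40,0,0,0,0],[10,0,-30,0,0,0,0],[0,0,0,0,0,0,0]]]' | grep -E 'pos|ft'
python3 - <<'E'
from keys import *
kp("power",.045)
E
```

```text
eef_pos: [0.5482, 0.0007, 0.2869]
ft_force: [-0.2, 0.4, -0.4]
at [0.5482 0.0007 0.2869] total [-0.0529  0.081   0.0102] [ 0.0001 -0.6838 -0.0002] | per row x5: [-0.0098  0.0162  0.0049] [ 0.     -0.1368 -0.    ] | q [-0.2196  0.0371  1.5855  0.0005  1.5047 -1.5984] F [-0.1759  0.4419 -0.3518]
```

```bash
python3 steer.py '[[[-9.8,16.2,4.9,0,-0.5472,0,0],[-9.8,16.2,4.9,0,-0.5472,0,0],[-9.8,16.2,4.9,0,-0.5472,0,0],[-9.8,16.2,4.9,0,-0.5472,0,0],[-9.8,16.2,4.9,0,-0.5472,0,0],[0,0,0,0,0,0,0],[0,0,0,0,0,0,0]]]' | grep -E 'pos|ft|ori'
python3 - <<'E'
from keys import *
kp("power",.0)
# key positions seen in the wrist camera: mid-grey key caps on the black panel
o=arm.observe();c=cam("wrist",o);im=arm.get_image("wrist")[:,:,::-1].copy();cv2.imwrite("pics/wk.png",im)
for n in K: print(n,proj(c,K[n]))
g=cv2.cvtColor(im,cv2.COLOR_BGR2GRAY); m=((g>75)).astype(np.uint8)
nn,l,st,ce=cv2.connectedComponentsWithStats(m)
print([(st[i].tolist(),ce[i].round(1).tolist()) for i in range(1,nn) if 150<st[i][4]<8000])
E
```

```text
eef_pos: [0.6143, 0.0698, 0.274]
orientation: [0.236, 2.442, -0.085]
ft_force: [1.0, 0.5, 0.2]
at [0.6143 0.0698 0.274 ] total [-0.0036  0.0005  0.0432] [-0.0004 -0.008  -0.0003] | per row x1: [-0.0036  0.0005  0.0432] [-0.0004 -0.008  -0.0003] | q [-0.0263 -0.2326  2.0055 -0.1659  0.6921 -1.3141] F [0.9777 0.544  0.1634]
power [319.214 276.501]
large [143.8496 276.4414]
start [ 62.9168 276.3412]
[([135, 67, 88, 11, 696], [179.0, 71.7]), ([156, 90, 75, 33, 962], [204.1, 101.2]), ([122, 242, 50, 66, 2228], [148.1, 273.4]), ([33, 253, 67, 43, 2220], [66.5, 273.8]), ([211, 256, 44, 38, 1448], [233.2, 274.4])]
```

To row units: 0.019 m is 19, -0.0036 m is -3.6, -0.008 rad is -0.032.

```bash
python3 steer.py '[[[-3.6,1.5,19,0,-0.032,0,0],[0,0,19,0,0,0,0],[0,0,0,0,0,0,0]]]' | grep -E 'pos|ft'; python3 steer.py '[[[0,0,4,0,0,0,0],[0,0,0,0,0,0,0],[0,0,0,0,0,0,0]]]' | grep -E 'pos|ft';  python3 steer.py '[[[0,0,3,0,0,0,0],[0,0,0,0,0,0,0],[0,0,0,0,0,0,0]]]' | grep -E 'pos|ft'
```

```text
eef_pos: [0.6415, 0.0654, 0.2466]
ft_force: [0.2, -0.2, 0.8]
eef_pos: [0.6441, 0.0659, 0.2458]
ft_force: [-1.2, -0.8, 1.4]
eef_pos: [0.6462, 0.0657, 0.2432]
ft_force: [-0.3, -1.3, 3.2]
```

```bash
python3 - <<'E'
from keys import *
kp("power",.0)
E
```

```text
at [0.6462 0.0657 0.2432] total [ 0.0015 -0.0015 -0.001 ] [ 0.0002  0.0041 -0.0004] | per row x1: [ 0.0015 -0.0015 -0.001 ] [ 0.0002  0.0041 -0.0004] | q [-0.0332 -0.1208  1.9768 -0.1822  0.5973 -1.2976] F [-0.2931 -1.2815  3.1803]
```

```bash
for d in 1; do python3 steer.py '[[[0,0,2,0,0,0,0],[0,0,0,0,0,0,0],[0,0,0,0,0,0,0]]]' | grep -E 'pos|ft';python3 steer.py '[[[0,0,1.5,0,0,0,0],[0,0,0,0,0,0,0],[0,0,0,0,0,0,0]]]' | grep -E 'pos|ft';python3 steer.py '[[[0,0,1.5,0,0,0,0],[0,0,0,0,0,0,0],[0,0,0,0,0,0,0]]]' | grep -E 'pos|ft'; done
```

```text
eef_pos: [0.6471, 0.0655, 0.2422]
ft_force: [-9.3, -1.3, 10.5]
eef_pos: [0.6473, 0.0655, 0.242]
ft_force: [-25.4, -0.8, 21.7]
eef_pos: [0.6476, 0.0655, 0.2418]
ft_force: [-41.3, 0.1, 32.8]
```

```bash
sed -i 's/large=.*$/large=[.6235,-.0389,.2440],start=[.6139,-.091,.2440])/' keys.py; python3 steer.py '[[[0,0,-5,0,0,0,0],[0,0,-20,0,0,0,0],[0,0,-20,0,0,0,0],[0,0,0,0,0,0,0]]]' | grep -E 'pos|ft'; python3 - <<'E'
from keys import *
kp("large",.025)
kp("power",0)
E
```

```text
eef_pos: [0.6202, 0.071, 0.2732]
ft_force: [0.4, 0.2, 0.2]
at [0.6202 0.071  0.2732] total [ 0.0002 -0.1073  0.0129] [ 0.0007  0.003  -0.0004] | per row x1: [ 0.0002 -0.1073  0.0129] [ 0.0007  0.003  -0.0004] | q [-0.0228 -0.2199  2.0011 -0.1738  0.6735 -1.3042] F [0.403  0.17   0.1794]
at [0.6202 0.071  0.2732] total [ 0.0006 -0.0019  0.039 ] [ 0.0007  0.003  -0.0004] | per row x1: [ 0.0006 -0.0019  0.039 ] [ 0.0007  0.003  -0.0004] | q [-0.0228 -0.2199  2.0011 -0.1738  0.6735 -1.3042] F [0.403  0.17   0.1794]
```

To row units: -0.036 m is -36, -0.0353 m is -35.3.

```bash
python3 steer.py '[[[0,-36,0,0,0,0,0],[0,-36,0,0,0,0,0],[0,-35.3,0,0,0,0,0],[0,0,13,0,0,0,0],[0,0,0,0,0,0,0],[0,0,0,0,0,0,0]]]' | grep -E 'pos|ft'; python3 - <<'E'
from keys import *
kp("large",0)
o=arm.observe();c=cam("wrist",o);im=arm.get_image("wrist")[:,:,::-1].copy();cv2.imwrite("pics/wk2.png",im)
for n in K: print(n,proj(c,K[n]))
g=cv2.cvtColor(im,cv2.COLOR_BGR2GRAY); m=((g>75)).astype(np.uint8)
nn,l,st,ce=cv2.connectedComponentsWithStats(m)
print([(st[i].tolist(),ce[i].round(1).tolist()) for i in range(1,nn) if 150<st[i][4]<8000])
E
```

```text
eef_pos: [0.6081, -0.0352, 0.2619]
ft_force: [-1.5, -0.3, 0.9]
at [ 0.6081 -0.0352  0.2619] total [-0.0006 -0.0007  0.0239] [0.0012 0.0008 0.0005] | per row x1: [-0.0006 -0.0007  0.0239] [0.0012 0.0008 0.0005] | q [-0.2911 -0.2891  2.0786  0.1061  0.6584 -1.7313] F [-1.4604 -0.3102  0.8794]
power [503.3003 281.1653]
large [317.1534 283.0432]
start [222.0476 283.3871]
[([424, 0, 64, 100, 2114], [456.0, 50.8]), ([582, 0, 58, 110, 4218], [617.6, 56.1]), ([318, 52, 99, 9, 810], [368.3, 55.7]), ([312, 76, 12, 50, 382], [316.8, 99.4]), ([475, 253, 57, 54, 2200], [502.8, 278.8]), ([184, 256, 74, 49, 2793], [220.6, 279.8]), ([388, 259, 48, 42, 1767], [411.2, 279.4]), ([490, 377, 80, 6, 178], [529.0, 379.5])]
```

```bash
python3 steer.py '[[[-1,0,9,0,0,0,0],[0,0,9,0,0,0,0],[0,0,0,0,0,0,0],[0,0,0,0,0,0,0]]]' | grep -E 'pos|ft'; python3 steer.py '[[[0,0,3,0,0,0,0],[0,0,0,0,0,0,0],[0,0,0,0,0,0,0]]]' | grep -E 'pos|ft';  python3 steer.py '[[[0,0,2,0,0,0,0],[0,0,0,0,0,0,0],[0,0,0,0,0,0,0]]]' | grep -E 'pos|ft'; python3 steer.py '[[[0,0,1,0,0,0,0],[0,0,0,0,0,0,0],[0,0,0,0,0,0,0]]]' | grep -E 'pos|ft'
```

```text
eef_pos: [0.6202, -0.0387, 0.2496]
ft_force: [-0.8, -0.5, -0.1]
eef_pos: [0.6221, -0.0391, 0.2476]
ft_force: [0.5, 0.7, 0.2]
eef_pos: [0.6235, -0.0393, 0.2461]
ft_force: [0.3, -0.2, -0.1]
eef_pos: [0.6241, -0.0395, 0.2454]
ft_force: [-0.7, 0.2, 2.2]
```

To row units: 0.0015 m is 1.5.

```bash
python3 steer.py '[[[0,0,1.5,0,0,0,0],[0,0,1.5,0,0,0,0],[0,0,0,0,0,0,0],[0,0,0,0,0,0,0]]]' | grep -E 'pos|ft'; python3 steer.py '[[[0,0,1.2,0,0,0,0],[0,0,0,0,0,0,0],[0,0,0,0,0,0,0]]]' | grep -E 'pos|ft'; python3 steer.py '[[[0,0,0.8,0,0,0,0],[0,0,0,0,0,0,0],[0,0,0,0,0,0,0]]]' | grep -E 'pos|ft'
```

```text
eef_pos: [0.626, -0.0398, 0.2431]
ft_force: [-1.9, 0.0, 2.9]
eef_pos: [0.6267, -0.04, 0.2423]
ft_force: [-4.9, 0.4, 4.6]
eef_pos: [0.6269, -0.04, 0.2421]
ft_force: [-13.9, 1.7, 11.5]
```

Fully pressed (bottomed at 18 N). Release and go to start.

```bash
python3 steer.py '[[[0,0,-5,0,0,0,0],[0,0,-20,0,0,0,0],[0,0,0,0,0,0,0]]]' | grep -E 'pos|ft'; python3 - <<'E'
from keys import *
kp("start",.01)
E
```

```text
eef_pos: [0.6115, -0.0369, 0.2612]
ft_force: [0.7, -0.6, 0.5]
at [ 0.6115 -0.0369  0.2612] total [ 0.0013 -0.0526  0.0113] [ 0.      0.0039 -0.0004] | per row x1: [ 0.0013 -0.0526  0.0113] [ 0.      0.0039 -0.0004] | q [-0.2921 -0.2793  2.0737  0.1068  0.6503 -1.7321] F [ 0.6725 -0.5515  0.5011]
```

To row units: -0.0266 m is -26.6, -0.026 m is -26.

```bash
python3 steer.py '[[[0,-26,0,0,0,0,0],[0,-26.6,0,0,0,0,0],[0,0,11,0,0,0,0],[0,0,5,0,0,0,0],[0,0,0,0,0,0,0],[0,0,0,0,0,0,0]]]' | grep -E 'pos|ft'; python3 steer.py '[[[0,0,3,0,0,0,0],[0,0,0,0,0,0,0],[0,0,0,0,0,0,0]]]' | grep -E 'pos|ft';  python3 steer.py '[[[0,0,1.5,0,0,0,0],[0,0,1.5,0,0,0,0],[0,0,0,0,0,0,0],[0,0,0,0,0,0,0]]]' | grep -E 'pos|ft'
```

```text
eef_pos: [0.6116, -0.0898, 0.2481]
ft_force: [-0.1, 0.3, 0.2]
eef_pos: [0.6133, -0.0909, 0.246]
ft_force: [-0.8, 0.1, 0.5]
eef_pos: [0.6153, -0.0913, 0.2437]
ft_force: [-2.3, 1.2, 1.3]
```

```bash
python3 steer.py '[[[0,0,1.5,0,0,0,0],[0,0,0,0,0,0,0],[0,0,0,0,0,0,0]]]' | grep -E 'pos|ft'; python3 steer.py '[[[0,0,1,0,0,0,0],[0,0,0,0,0,0,0],[0,0,0,0,0,0,0]]]' | grep -E 'pos|ft'; python3 steer.py '[[[0,0,0.8,0,0,0,0],[0,0,0,0,0,0,0],[0,0,0,0,0,0,0]]]' | grep -E 't:|pos|ft'
```

```text
eef_pos: [0.6162, -0.0915, 0.2425]
ft_force: [-2.5, 2.2, 2.6]
eef_pos: [0.6167, -0.0915, 0.242]
ft_force: [-8.3, 1.6, 5.7]
t: 31.6
eef_pos: [0.6168, -0.0915, 0.242]
ft_force: [-18.5, 3.0, 13.1]
```

Bottomed. Retract clear, then check mug and spout numerically.

To row units: -0.05 m is -50, -0.03 m is -30.

```bash
python3 steer.py '[[[0,0,-5,0,0,0,0],[0,0,-30,0,0,0,0],[0,0,-50,0,0,0,0],[0,0,-50,0,0,0,0],[0,0,-30,0,0,0,0],[0,0,0,0,0,0,0],[0,0,0,0,0,0,0]]]' | grep -E 't:|pos|ft'; python3 chk.py; python3 - <<'E'
from h import *
from grip import TC,mx
my=np.array([.1917,.9815]);S=cam("scene");im=cv2.imread("pics/k_scene.png");g=cv2.cvtColor(im,cv2.COLOR_BGR2GRAY).astype(np.float32)
zs=np.arange(.13,.215,.004)
for dy in(-.024,-.028):
    uv=np.array([proj(S,[*(TC-.022*mx+dy*my),z]) for z in zs],np.float32)
    print(dy,[f"{int(z*1000)}:{int(v)}" for z,v in zip(zs,cv2.remap(g,uv[:,:1],uv[:,1:],cv2.INTER_LINEAR)[:,0])])
E
```

```text
t: 32.48
eef_pos: [0.513, -0.0715, 0.3655]
ft_force: [-0.9, 0.2, -0.0]
scene 16 [-0.0013  0.0031  0.0445]
side 14 [-0.0002 -0.0002  0.045 ]
-0.024 ['130:114', '134:114', '138:111', '142:85', '146:41', '150:19', '154:21', '158:28', '162:30', '166:23', '170:27', '174:34', '178:37', '182:39', '186:39', '190:39', '194:39', '198:37', '202:38', '206:41', '210:63', '214:80']
-0.028 ['130:114', '134:113', '138:113', '142:103', '146:64', '150:27', '154:15', '158:17', '162:19', '166:21', '170:24', '174:34', '178:37', '182:39', '186:39', '190:37', '194:38', '198:38', '202:37', '206:37', '210:46', '214:66']
```

```bash
python3 -c "from bench import arm; print(arm.close_job())"
```

```text
the job is handed in; nothing more can be done
None
```

The job is handed in at about 32 s of robot time: the mug stands on the drip tray within about 2 mm of the spout's centre line, the spout outlets are about 10 mm above its rim, and the power, large-cup and start keys were each pressed to the bottom and released in that order; I pressed the power key to about 53 N at the fingertips, and I did not re-check the bowl, teaspoon and tomato in a final picture.

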